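# Check how deep the plug is pressed with a rod depth gauge, and sort the cylinder body

### The arm

A 7-joint arm with a two-finger parallel gripper is mounted at the origin on the work surface. World frame = base frame: x ahead of the robot, y to its left, z up, the work surface at z = 0. Lengths are in m, angles in rad, forces in N, time in s.
With the tool pointing down it reaches from about 0.4 to 0.9 m from the base axis. Payload 5.5 kg.
Tool frame: the origin (TCP) lies at the centre of the arm's flange, where the gripper is bolted on; the fingertips stand 173 mm ahead of it and the grasp point (between the pads) lies ctrl.grip_depth ahead of it (ctrl.grip_depth is the distance from the TCP to the grasp point, in m); z points along the fingers, y is the line along which they close (so a half turn about z gives the same grasp; the last joint's range is limited). The gripper opens to 85 mm and grips with 20 to 120 N. Pads are 22 mm wide; open, the fingers measure 114 mm over their backs; the gripper's body (76 mm by 85 mm) begins 54 mm behind the grasp point. The pads swing forward as they close: fully open they stand 13 mm farther back than shut.
Start: joints at [1.474, 0.501, -0.427, 1.55, 0.221, 1.138, -0.21], TCP at [0.229, -0.608, 0.405] pointing down, gripper open.
Joint ranges: [-2.88, 2.88], [-0.31, 2.03], [-1.54, 1.56], [0.2, 2.42], [-1.41, 4.55], [0.19, 2.02], [-2.57, 2.57]. Speed limits (rad/s): [2.57, 2.57, 3.14, 3.14, 3.14, 3.14, 3.14].

### API

Orientations are given as a rotation vector (axis times angle).
In Python, from plant import ctrl gives the robot as it stands.
- The arm moves only by the shell command python3 -m creep 'ROWS' [FORCE]. ROWS is JSON, a list of rows, each a list of 7 numbers: the shift along the tool's x, y, z normalised to -1 to 1, where 1 is 5 cm, then the turn, a rotation vector about the tool's x, y, z normalised to -1 to 1, where 1 is 0.12 rad, then the opening, from 0 (shut) to 1 (fully open). A call has 1 to 20 rows; each row shifts and turns the commanded pose from where the row before left it, along the tool's axes as they then stand; what a row does not reach is not made up. A row lasts 1/10 s, in which the tool goes at most 50 mm and 8.59 degrees, less where a joint would pass 70% of its speed; a pose out of reach is approached as far as the arm can. A call with a number of a shift or a turn outside -1 to 1 is refused whole. A call with a gripper value outside its range is refused whole. The fingers move at their own pace and stop on an object; FORCE is the grip in N (left out, the last holds). Time passes only in rows, so rows that do not move let the fingers close. It gives the time, the measured TCP pose, the force, the opening and the grip force at its end, in the units of the state.
- ctrl.get_state(): the state, without advancing time (a new reading comes with each control period).
- ctrl.get_image(name): name is "side" or "top"; returns the picture (480x640x3 uint8, red, green, blue); there is no depth.
- ctrl.get_calibration(name): a dict with "fx", "fy", "cx", "cy" (pixels), "extrinsics" (4x4, takes a point from camera to world coordinates). Camera axes: x right, y up, looking along -z (the intrinsics and any distortion apply to the point x, -y, -z); pixel columns grow to the right and rows downward; lengths in m; the calibration is good to about 2 mm. A picture is of the moment at which its call begins. get_calibration takes no time and is no camera call.
- ctrl.job_done(): hands the job in; it is judged then, once.
The state is a dict: "t": time; "q": joint angles; "qd": joint speeds; "effort": joint torques, N m; "eef_pos": TCP position; "ee_rot": TCP orientation; "force": force on the tool from outside, world axes, zero at the start; "torque": the same for the moment, N m; "width": opening from 0.0 (shut) to 1.0 (fully open); "grip_force": force on a finger pad.
Only numpy, scipy, OpenCV 4.12 (cv2) and the standard library are available. Lean on these libraries where they do the work, as an engineer would, in place of code of your own. Each camera call takes 0.05 s, during which the arm holds its last target. There are 200 camera calls.

### The job

A plug has just been pressed into the bore of the round body standing in the nest: take the rod depth gauge from its rest, stand its base flat across the top of the body over the bore, and push the rod down until it bottoms on the plug. Read the rod's two grooves against the top of the gauge's base: upper groove showing and lower one sunk out of sight means good, both showing means too shallow, neither showing means too deep. Put the gauge back upright on its rest with the rod left at its reading, and stand the body upright inside the place where it belongs (good: the taped plate; too shallow: the low tray, to be pressed again; too deep: the deep bin), leaving the two bodies that already stand in the tray and on the plate where they are.

Things in the scene. Friction and masses are not known exactly. Their poses are not given: they have to be found in the camera images.
- housing: the cylinder body to be checked: plain aluminium, upright, 52 mm in diameter, 48 mm tall, about 0.25 kg, standing in the nest. Origin at the centre of its underside, z up. A blind bore 16 mm in diameter opens in the middle of its flat top face; the black plug in it lies 8 to 27 mm below the top face (not tracked) and stays put when pressed by hand
- nest: fixed aluminium plate 90 x 90 x 14 mm with a round recess 56 mm in diameter and 6 mm deep in which the body stands loosely, to be lifted straight out. Origin at the centre of the plate's underside; the recess floor is 8 mm above it
- gauge: rod depth gauge, loose, 0.17 kg in all: a steel beam 130 mm long (its y axis), 20 mm wide (x), 14 mm high, with a rod sliding vertically through its middle and a small lock-screw head (loose) on the +x side of the middle. Origin at the centre of the beam's flat underside, z up. Grip it across its width about 48 mm from the middle, where nothing lies under it. Starts on the rest
- gauge_rod (a joint): how far the rod's tip stands out below the beam's underside, in m: 0 (flush) to 0.029, growing as the rod is pushed down; starts between 0 and 0.003. Friction of about 2.5 N holds the rod wherever it is left. The lower groove sinks below the beam's top face at 0.014, the upper at 0.021: with the rod bottomed, under 0.014 is too shallow, 0.014 to 0.021 good, over 0.021 too deep
- rod_top (a point): centre of the top of the rod's round push head (16 mm across, 6 mm thick), 36 mm above the beam's top face (50 mm above its underside) when the rod reads 0, lower by the reading. The rod is 8 mm in diameter; its two black grooves lie 22 mm (lower) and 15 mm (upper) below this point
- rest: fixed gauge rest: two aluminium cheeks (40 mm in x, 18 mm in y, tops at 45 mm) on a base plate 6 mm thick, with a gap 20 mm wide between them in which the rod hangs free. Origin at the centre of its underside. The beam lies across both cheeks, along the rest's y axis, its middle over the gap's middle, underside 45 mm above the origin; its ends overhang by 37 mm each
- taped_plate: fixed flat steel plate 190 x 190 mm, 3 mm thick, with a square of tape strips 14 mm wide along its edges (152 mm free inside): the place for good bodies. Origin at the centre of its underside. A checked body already stands near its +x side
- low_tray: fixed low plastic tray, 180 x 180 mm outside, walls 4 mm thick and 22 mm high, floor 4 mm: the place for bodies to be pressed again. Origin at the centre of its underside. A returned body already stands near its +x side
- deep_bin: fixed plastic bin with a rim, 180 x 180 mm outside (194 mm over the rim), walls 4 mm thick and 50 mm high, floor 4 mm: the place for bodies pressed too deep; empty. Origin at the centre of its underside
- checked_body: another such cylinder body (52 mm in diameter, 48 mm tall) standing on the taped plate, to be left alone; origin at the centre of its underside
- returned_body: another such cylinder body (52 mm in diameter, 48 mm tall) standing in the low tray, to be left alone; origin at the centre of its underside
Mind the look-alikes: they are no part of the job. What is shaped like the housing but blue or yellow is not meant.

How it is judged:
On the way:
1. the gauge's base lies flat on the top of the body, its middle over the bore, and the rod is pressed down onto the plug (z of gauge in the frame of housing between 0.0465 and 0.0497 m and horizontal distance between gauge and housing below 0.004 m and angle between each of gauge, housing's own z axis and vertical below 0.06 rad and value of joint gauge_rod above 0.006 m and contact force between gauge_rod and housing above 1.5 N), for 0.04 s.
At the end, for the whole second after the job is handed in: Gauge upright on its rest (within 15 mm of its middle), rod left at its reading. Body upright, at rest, axis within 65 mm of the place's middle along both sides: under 14 mm low tray, 14 to 21 mm taped plate, over 21 mm deep bin (within 1.5 mm of a limit either place counts) (z of gauge in the frame of rest between 0.043 and 0.048 m and horizontal distance between gauge and rest below 0.015 m and angle between gauge's own z axis and vertical below 0.06 rad and angle between housing's own z axis and vertical below 0.08 rad and linear speed of each of housing, gauge below 0.02 m/s and value of joint gauge_rod above 0.006 m and ((value of joint gauge_rod below 0.0155 m and x of housing in the frame of low_tray between -0.065 and 0.065 m and y of housing in the frame of low_tray between -0.065 and 0.065 m and z of housing in the frame of low_tray between 0.001 and 0.007 m) or (value of joint gauge_rod between 0.0125 and 0.0225 m and x of housing in the frame of taped_plate between -0.065 and 0.065 m and y of housing in the frame of taped_plate between -0.065 and 0.065 m and z of housing in the frame of taped_plate between 0 and 0.006 m) or (value of joint gauge_rod above 0.0195 m and x of housing in the frame of deep_bin between -0.065 and 0.065 m and y of housing in the frame of deep_bin between -0.065 and 0.065 m and z of housing in the frame of deep_bin between 0.001 and 0.007 m))); the robot touches nothing.
It fails at once if a body already standing on the plate or in the tray was shifted by more than 25 mm or knocked over (distance of any of checked_body, returned_body from where it was at the start of the episode above 0.025 m or angle between any of checked_body, returned_body's own z axis and vertical above 0.4 rad).
It also fails if it takes over 72 s, if anything falls off the work surface, if the arm or the gripper's body presses on something with over 40 N, if the wrist force passes 120 N, or if a joint passes its speed limit or range.

## Working session

There is one attempt and no reset: what is moved stays moved. The work goes in short steps, Python scripts to look and compute and a shell command to move; the robot and the scene stay as the last step left them, time stands still between calls to the robot, and variables do not carry over. Pictures are saved under pics/ and viewed, at most 10 in all, crops included, and the job is handed in when it is done.

```bash
ls; mkdir -p pics; python3 - <<'E'
from plant import ctrl
import cv2, json, numpy as np
s=ctrl.get_state()
print({k:np.round(v,3).tolist() for k,v in s.items()}, ctrl.grip_depth)
for n in("top","side"):
    im=ctrl.get_image(n); cv2.imwrite(f"pics/{n}0.png",im[:,:,::-1])
    c=ctrl.get_calibration(n); print(n,{k:np.round(v,4).tolist() for k,v in c.items()})
E
```

```text
pics
{'t': 0.0, 'q': [1.474, 0.502, -0.427, 1.551, 0.221, 1.138, -0.21], 'qd': [-0.0, -0.0, 0.002, -0.001, -0.002, 0.002, 0.002], 'effort': [0.001, -56.952, -5.817, -28.095, 0.011, 0.012, -0.0], 'eef_pos': [0.229, -0.608, 0.404], 'ee_rot': [-3.089, -0.562, 0.0], 'force': [-1.109, -0.344, -0.264], 'torque': [-0.022, 0.008, 0.012], 'grip_force': 0.0, 'width': 1.0} 0.1547
top {'fx': 445.7635, 'fy': 445.7635, 'cx': 323.0419, 'cy': 239.62, 'extrinsics': [[-0.0063, 0.9864, -0.1642, 0.3307], [-1.0, -0.005, 0.008, -0.0084], [0.0071, 0.1642, 0.9864, 1.1774], [0.0, 0.0, 0.0, 1.0]]}
side {'fx': 453.8203, 'fy': 453.8203, 'cx': 310.8115, 'cy': 246.9895, 'extrinsics': [[-0.9906, 0.0523, -0.1268, 0.4081], [-0.1353, -0.5229, 0.8416, 0.7455], [-0.0223, 0.8508, 0.525, 0.5566], [0.0, 0.0, 0.0, 1.0]]}
```

View pics/top0.png

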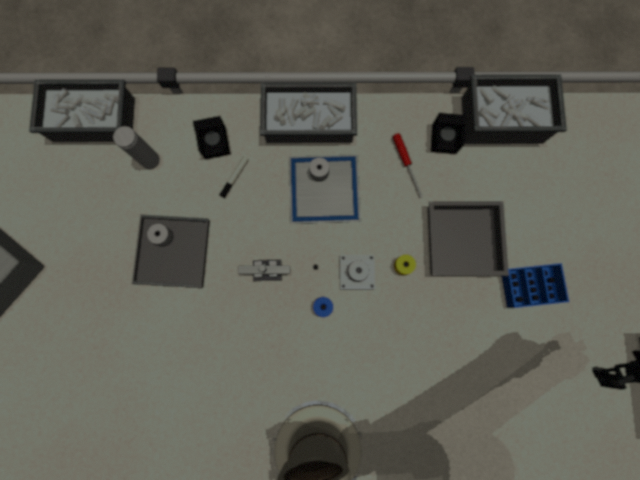

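View pics/side0.png

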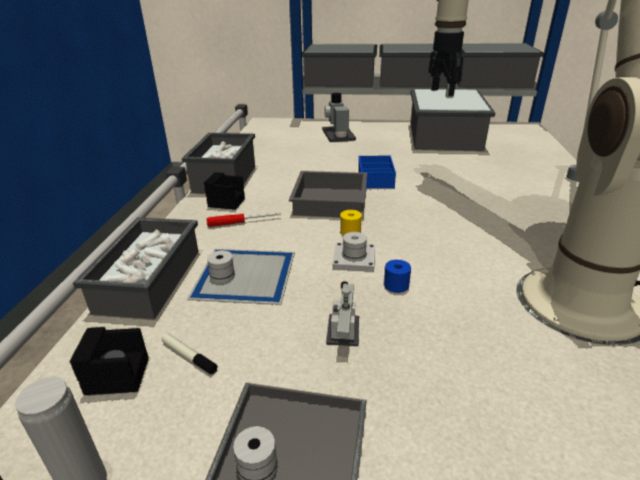

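The top view shows image up = +x and image left = +y. The gauge and rest are at about (265,269), the nest and housing at (358,271), and the plate at (324,188). The tray is at (172,252) with its body at (158,233), and the bin is at (467,240). The side view agrees, with the gauge at (345,310) and the housing at (354,245). Next I'll crop closer.

```bash
cat > h.py <<'E'
from plant import ctrl
import cv2, numpy as np
from scipy.spatial.transform import Rotation as R
def px2w(n,u,v,z):
    c=ctrl.get_calibration(n);E=np.array(c["extrinsics"])
    d=E[:3,:3]@np.array([(u-c["cx"])/c["fx"],-(v-c["cy"])/c["fy"],-1])
    return E[:3,3]+d*(z-E[2,3])/d[2]
def w2px(n,p):
    c=ctrl.get_calibration(n);E=np.array(c["extrinsics"])
    q=E[:3,:3].T@(np.array(p)-E[:3,3])
    return c["cx"]+c["fx"]*q[0]/-q[2], c["cy"]+c["fy"]*q[1]/q[2]
def tri(a,b):
    A=[];B=[]
    for n,(u,v) in(("top",a),("side",b)):
        c=ctrl.get_calibration(n);E=np.array(c["extrinsics"])
        d=E[:3,:3]@np.array([(u-c["cx"])/c["fx"],-(v-c["cy"])/c["fy"],-1]);d/=np.linalg.norm(d)
        P=np.eye(3)-np.outer(d,d);A.append(P);B.append(P@E[:3,3])
    return np.linalg.solve(sum(A),sum(B))
def crop(n,x,y,w,h,k,im=None):
    im=ctrl.get_image(n) if im is None else im
    o=cv2.resize(im[y:y+h,x:x+w],None,fx=k,fy=k,interpolation=cv2.INTER_CUBIC)
    for i in range(0,w,10): cv2.line(o,(i*k,0),(i*k,6 if i%50 else 14),(255,0,0),1)
    for i in range(0,h,10): cv2.line(o,(0,i*k),(6 if i%50 else 14,i*k),(255,0,0),1)
    return o[:,:,::-1]
def st():
    s=ctrl.get_state(); return {k:np.round(s[k],4).tolist() for k in("t","eef_pos","ee_rot","force","width","grip_force")}
E
python3 - <<'E'
from h import *
t=cv2.imread("pics/top0.png")[:,:,::-1]; s=cv2.imread("pics/side0.png")[:,:,::-1]
a=crop("top",230,240,160,60,5,t); b=crop("side",310,225,100,75,4,s); c=crop("side",310,270,100,75,4,s)
cv2.imwrite("pics/c1.png",np.vstack([a,np.hstack([b,c])]))
for nm,u,v,z in(("gauge",265,268,.06),("bore",358,271,.056),("plate",324,188,.003),("tray",172,251,.01),("bin",466,240,.05)):print(nm,px2w("top",u,v,z).round(4))
E
```

```text
gauge [0.4452 0.1288 0.06  ]
bore [ 0.4367 -0.1051  0.056 ]
plate [ 0.6687 -0.0214  0.003 ]
tray [0.4966 0.3807 0.01  ]
bin [ 0.5155 -0.3849  0.05  ]
```

View pics/c1.png

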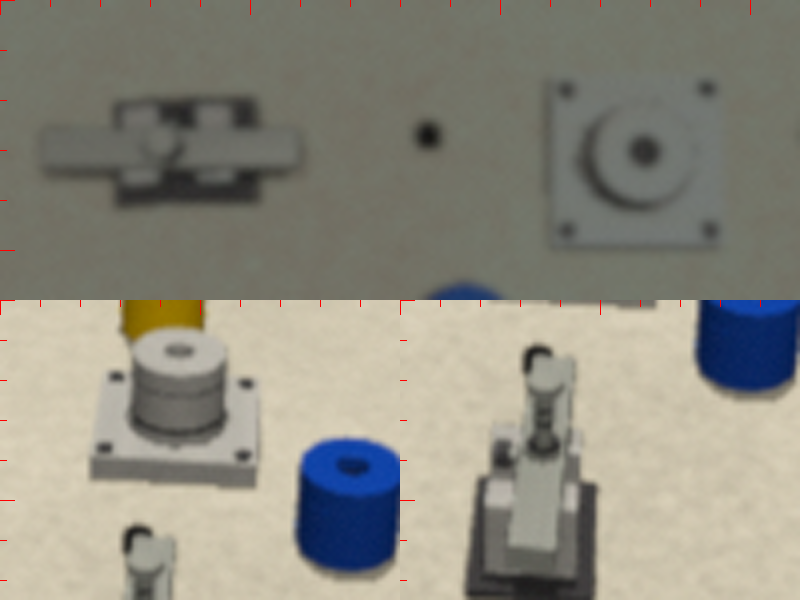

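The crop shows these points in full-image pixels:
- **Beam:** ends at u≈238 and u≈290.4 in the top view, mid row v≈269.5, and nearly parallel to y.
- **Rod head:** (262,269) in the top view, (346.7,287.5) in the side view.
- **Bore:** (358.6,270) in the top view, (355,237.3) in the side view.

```bash
cat >> h.py <<'E'
def go(x,y,z,yaw=None,grasp=True):
    """shift in tool units (5cm) from present to world target; z is grasp-point height if grasp"""
    s=ctrl.get_state();Rm=R.from_rotvec(s["ee_rot"]);p=np.array(s["eef_pos"])
    t=np.array([x,y,z+(ctrl.grip_depth if grasp else 0)])
    T=Rm.as_matrix()
    print("pos",p.round(4),"tool y az",np.degrees(np.arctan2(T[1,1],T[0,1])).round(2),"tilt",np.degrees(np.arccos(-T[2,2])).round(2),"units shift",((T.T@(t-p))/.05).round(3))
    if yaw is not None:
        D=R.from_matrix(np.array([[np.sin(yaw),np.cos(yaw),0],[-np.cos(yaw),np.sin(yaw),0],[0,0,-1]]))
        g=np.array([[ -np.sin(yaw),np.cos(yaw),0],[np.cos(yaw),np.sin(yaw),0],[0,0,-1]]).T
        g=np.column_stack([np.cross([np.cos(yaw),np.sin(yaw),0],[0,0,-1]),[np.cos(yaw),np.sin(yaw),0],[0,0,-1]])
        print("turn units",((Rm.inv()*R.from_matrix(g)).as_rotvec()/.12).round(3))
E
sed -i '/D=R.from_matrix/d;/g=np.array/d' h.py
python3 - <<'E'
from h import *
for nm,u,v,z in(("beamL",237.8,269.6,.059),("beamR",290,269.2,.059),("head",261.7,269,.093),("bore",358.5,269.9,.056)):print(nm,px2w("top",u,v,z).round(4))
print("side head",px2w("side",346.6,287.4,.093).round(4),"bore",px2w("side",354.8,237.3,.056).round(4))
print(tri((261.7,269),(346.6,287.4)).round(4),tri((358.5,269.9),(354.8,237.3)).round(4))
go(.5,-.2,.25,0); go(.445,.177,.2)
E
```

```text
beamL [0.4416 0.1971 0.059 ]
beamR [0.4419 0.0661 0.059 ]
head [0.4394 0.1328 0.093 ]
bore [ 0.4395 -0.1065  0.056 ]
side head [0.442  0.1256 0.093 ] bore [ 0.4395 -0.1061  0.056 ]
[0.4403 0.1321 0.0978] [ 0.4395 -0.1065  0.0558]
pos [ 0.2287 -0.6081  0.4037] tool y az -69.38 tilt 0.1 units shift [ 7.953 -5.728 -0.009]
turn units [-1.3000e-02 -9.0000e-03 -1.0091e+01]
pos [ 0.2287 -0.6081  0.4037] tool y az -69.38 tilt 0.1 units shift [  9.578 -13.171   1.005]
```

```bash
python3 -m creep '[[0.8,-0.57,0,0,0,0,1],[0.8,-0.57,0,0,0,0,1],[0.8,-0.57,0,0,0,0,1],[0.8,-0.57,0,0,0,0,1],[0.8,-0.57,0,0,0,0,1],[0.8,-0.57,0,0,0,0,1],[0.8,-0.57,0,0,0,0,1],[0.8,-0.57,0,0,0,0,1],[0.8,-0.57,0,0,0,0,1],[0.8,-0.57,0,0,0,0,1],[0,0,0,0,0,-1,1],[0,0,0,0,0,-1,1],[0,0,0,0,0,-1,1],[0,0,0,0,0,-1,1],[0,0,0,0,0,-1,1],[0,0,0,0,0,-1,1],[0,0,0,0,0,-1,1],[0,0,0,0,0,-1,1],[0,0,0,0,0,-1,1],[0,0,0,0,0,-1,1]]' 60
python3 - <<'E'
from h import *
go(.4415,.1796,.16,0); print(np.round(ctrl.get_state()["q"],2))
E
```

```text
t: 2.1
eef_pos: [0.5026, -0.2008, 0.4043]
ee_rot: [-2.228, -2.214, 0.0]
force: [0.1, 0.9, 1.3]
width: 1.004
grip_force: 0.0
pos [ 0.5026 -0.2008  0.4043] tool y az -0.35 tilt 0.05 units shift [ 7.6   -1.268  1.796]
turn units [-0.006 -0.003 -0.051]
[ 1.03  0.4  -0.88  1.82  0.34  1.09  0.03]
```

```bash
python3 -m creep '[[0.95,-0.16,0.22,0,0,0,1],[0.95,-0.16,0.22,0,0,0,1],[0.95,-0.16,0.22,0,0,0,1],[0.95,-0.16,0.22,0,0,0,1],[0.95,-0.16,0.22,0,0,0,1],[0.95,-0.16,0.22,0,0,0,1],[0.95,-0.16,0.22,0,0,0,1],[0.95,-0.16,0.22,0,0,-0.05,1],[0,0,0,0,0,0,1]]'
python3 - <<'E'
from h import *
go(.4415,.1796,.055,0); print(np.round(ctrl.get_state()["q"],2))
a=crop("top",220,220,100,90,4); b=crop("side",300,200,100,150,4)
cv2.imwrite("pics/c2.png",np.hstack([cv2.resize(a,(400,360)),b[240:600]]))
E
```

```text
t: 3.0
eef_pos: [0.4399, 0.1876, 0.3163]
ee_rot: [-2.209, -2.228, -0.003]
force: [-0.3, -0.2, -0.1]
width: 0.999
grip_force: 0.0
pos [0.4399 0.1876 0.3163] tool y az 0.47 tilt 0.27 units shift [-0.17   0.034  2.131]
turn units [-0.012 -0.038  0.068]
[ 0.31  0.43 -0.93  2.04  0.45  0.88 -0.85]
```

View pics/c2.png

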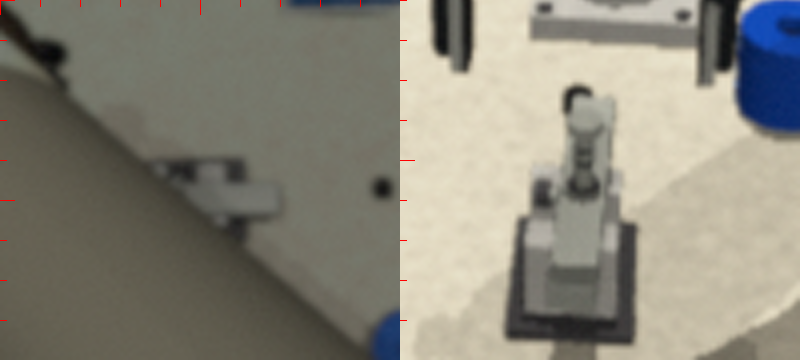

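The fingers straddle the beam, with the finger midpoint at about 583 and the beam at 584 in the side crop. The top view of the beam is partly hidden by the arm. I'll go down and grip.

```bash
python3 -m creep '[[-0.17,0.03,0.3,0,0,0.07,1],[0,0,0.5,0,0,0,0.8],[0,0,0.5,0,0,0,0.7],[0,0,0.5,0,0,0,0.6],[0,0,0.36,0,0,0,0.6],[0,0,0,0,0,0,0.5],[0,0,0,0,0,0,0.5]]' 60
python3 - <<'E'
from h import *
go(.4415,.1796,.053,0)
E
python3 -m creep '[[0,0,0,0,0,0,0.1],[0,0,0,0,0,0,0],[0,0,0,0,0,0,0],[0,0,0,0,0,0,0],[0,0,0,0,0,0,0],[0,0,0,0,0,0,0]]' 60
```

```text
t: 3.8
eef_pos: [0.4451, 0.1691, 0.2081]
ee_rot: [-2.241, -2.202, 0.002]
force: [0.3, 0.3, 0.7]
width: 0.499
grip_force: 0.0
pos [0.4451 0.1691 0.2081] tool y az -1.0 tilt 0.09 units shift [ 0.209 -0.076  0.008]
turn units [-0.009  0.009 -0.145]
t: 4.4
eef_pos: [0.4469, 0.1711, 0.2108]
ee_rot: [2.235, 2.202, 0.008]
force: [4.2, -1.0, 7.1]
width: 0.218
grip_force: 62.2
```

Measuring before the arm had settled made the correction overshoot, so the grip is only about 40 mm from the middle. I'll open, settle and re-centre.

```bash
python3 -m creep '[[0,0,0,0,0,0,0.4],[0,0,0,0,0,0,0.5],[0,0,0,0,0,0,0.5],[0,0,0,0,0,0,0.5],[0,0,0,0,0,0,0.5]]' 60
python3 - <<'E'
from h import *
go(.4415,.1796,.053,0)
s=crop("side",310,260,80,80,7)
cv2.imwrite("pics/c3.png",s)
E
```

```text
t: 4.9
eef_pos: [0.4443, 0.1712, 0.2085]
ee_rot: [-2.236, -2.206, 0.001]
force: [0.0, 0.4, 0.0]
width: 0.504
grip_force: 0.3
pos [0.4443 0.1712 0.2085] tool y az -0.77 tilt 0.04 units shift [ 0.167 -0.058  0.017]
turn units [-0.005  0.003 -0.112]
```

View pics/c3.png

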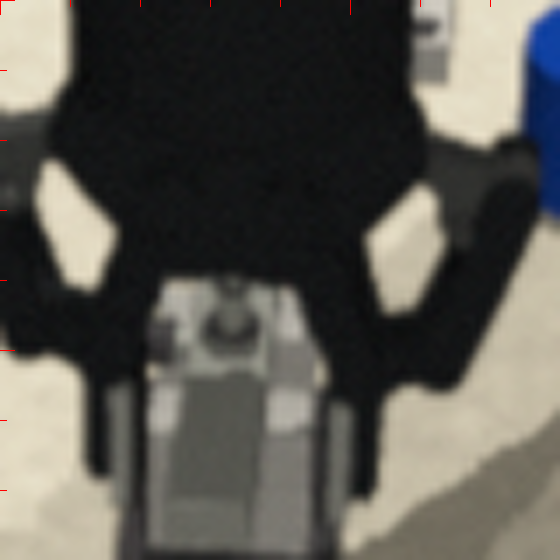

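The side crop shows the beam end shifted slightly toward +x (centre at about 210, cheek centre at about 231). My off-centre closing caused that, and it's harmless. I'll shift along the beam and grip again.

```bash
python3 -m creep '[[0.17,0.03,0.02,0,0,-0.1,0.5],[0,0,0,0,0,0,0.5],[0,0,0,0,0,0,0.5],[0,0,0,0,0,0,0.2],[0,0,0,0,0,0,0],[0,0,0,0,0,0,0],[0,0,0,0,0,0,0],[0,0,0,0,0,0,0]]' 60
python3 -m creep '[[0,0,-0.2,0,0,0,0],[0,0,-0.4,0,0,0,0],[0,0,-0.5,0,0,0,0],[0,0,-0.5,0,0,0,0],[0,0,0,0,0,0,0],[0,0,0,0,0,0,0],[0,0,0,0,0,0,0]]'
python3 - <<'E'
from h import *
go(.4395,-.1065+.048,.12,0);print(st()["force"])
E
```

```text
t: 5.75
eef_pos: [0.4462, 0.1798, 0.2078]
ee_rot: [2.223, 2.22, -0.0]
force: [-0.3, -0.1, 2.6]
width: 0.219
grip_force: 59.6
t: 6.45
eef_pos: [0.4457, 0.1793, 0.2869]
ee_rot: [-2.223, -2.219, 0.002]
force: [-1.2, 0.4, -1.8]
width: 0.224
grip_force: 59.2
pos [0.4457 0.1793 0.2869] tool y az -0.09 tilt 0.09 units shift [-4.757 -0.116  0.248]
turn units [-0.012  0.006 -0.014]
[-1.1887, 0.3804, -1.8011]
```

```bash
python3 -m creep '[[-0.4,-0.02,0,0,0,0,0],[-0.8,-0.02,0,0,0,0,0],[-0.8,-0.02,0,0,0,0,0],[-0.8,-0.02,0,0,0,0,0],[-0.8,-0.02,0,0,0,0,0],[-0.8,-0.02,0,0,0,0,0],[-0.36,0,0.4,0,0,0,0],[0,0,0.3,0,0,0,0],[0,0,0,0,0,0,0],[0,0,0,0,0,0,0],[0,0,0,0,0,0,0],[0,0,0,0,0,0,0]]'
python3 - <<'E'
from h import *
go(.4395,-.1065+.048,.064,0);print(st()["force"])
a=crop("top",310,225,100,90,4); b=crop("side",300,180,100,90,4)
cv2.imwrite("pics/c4.png",np.hstack([a,b]))
E
```

```text
t: 7.65
eef_pos: [0.4402, -0.0574, 0.2533]
ee_rot: [2.221, 2.221, 0.001]
force: [0.3, 0.3, -1.2]
width: 0.219
grip_force: 59.1
pos [ 0.4402 -0.0574  0.2533] tool y az 0.01 tilt 0.06 units shift [-0.022 -0.014  0.691]
turn units [0.009 0.001 0.002]
[0.2537, 0.2756, -1.2056]
```

View pics/c4.png

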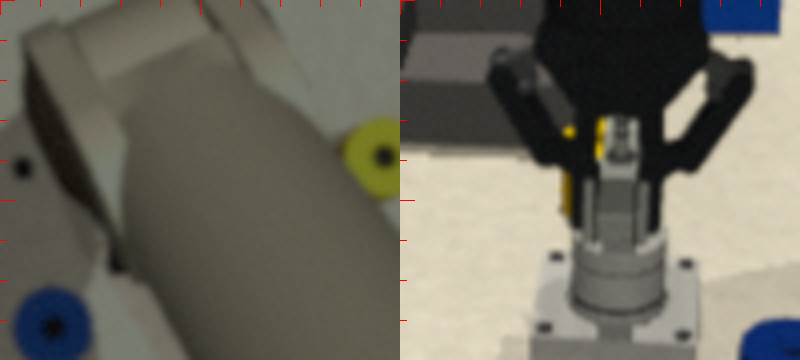

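```bash
python3 - <<'E'
from h import *
print(w2px("side",(.4402,-.041,.0975)), w2px("side",(.4395,-.1065,.056)),w2px("side",(.4395,-.0805,.03)))
E
python3 -m creep '[[-0.02,-0.01,0.3,0,0,0,0],[0,0,0.2,0,0,0,0],[0,0,0.1,0,0,0,0],[0,0,0.05,0,0,0,0],[0,0,0,0,0,0,0],[0,0,0,0,0,0,0]]'
```

```text
(np.float64(353.2924261949913), np.float64(235.82370109585437)) (np.float64(354.80996328671904), np.float64(237.20044638022347)) (np.float64(353.8138788467674), np.float64(253.730923516014))
t: 8.35
eef_pos: [0.4395, -0.059, 0.2204]
ee_rot: [2.223, 2.22, 0.0]
force: [0.7, 0.5, -1.5]
width: 0.218
grip_force: 59.2
```

```bash
python3 -m creep '[[0,0,0.02,0,0,0,0],[0,0,0,0,0,0,0],[0,0,0,0,0,0,0]]'; python3 -m creep '[[0,0,0.02,0,0,0,0],[0,0,0,0,0,0,0],[0,0,0,0,0,0,0]]'
```

```text
t: 8.65
eef_pos: [0.4394, -0.0592, 0.2194]
ee_rot: [2.223, 2.22, 0.0]
force: [0.4, -0.2, -0.9]
width: 0.226
grip_force: 59.1
t: 8.95
eef_pos: [0.4395, -0.059, 0.2187]
ee_rot: [2.222, 2.22, -0.0]
force: [-2.2, 0.4, 5.3]
width: 0.222
grip_force: 60.1
```

Contact at the expected height. Now I'll release, retreat, and check the centring.

```bash
python3 -m creep '[[0,0,0,0,0,0,0.3],[0,0,0,0,0,0,0.45],[0,0,0,0,0,0,0.45],[0,0,-0.2,0,0,0,0.45],[0,0,-0.6,0,0,0,0.45],[0,0,-1,0,0,0,0.45],[0.5,0,-0.6,0,0,0,0.3],[1,0,0,0,0,0,0],[1,0,0,0,0,0,0],[1,0,0,0,0,0,0],[1,0,0,0,0,0,0],[0.5,0,0,0,0,0,0],[0,0,0,0,0,0,0],[0,0,0,0,0,0,0]]'
python3 - <<'E'
from h import *
a=crop("top",310,225,100,90,4); b=crop("side",300,180,100,90,4)
cv2.imwrite("pics/c5.png",np.hstack([a,b]))
E
```

```text
t: 10.35
eef_pos: [0.4393, 0.1912, 0.3385]
ee_rot: [2.221, 2.222, -0.001]
force: [-0.4, 0.2, -0.9]
width: 0.004
grip_force: 0.0
```

View pics/c5.png

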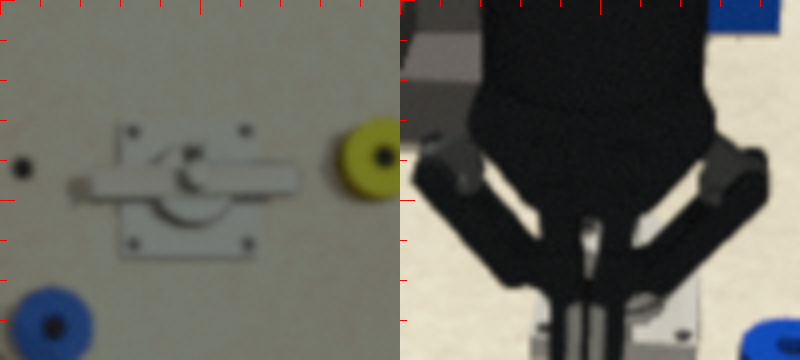

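The top crop shows the beam from about 90 to 298 along columns, with its mid row at about 181, lying across the body. I'll compute the offset.

```bash
python3 - <<'E'
from h import *
im=cv2.imread("pics/top0.png")
a=ctrl.get_image("top").astype(float).mean(2)
print("row prof", a[267:273,322:392].mean(0)[[*range(0,14)]].round(0), a[267:273,378:392].mean(0).round(0))
print("col prof L", a[260:280,336:339].mean(1).round(0)); print("col prof R", a[260:280,375:381].mean(1).round(0))
print(px2w("top",358.1,269.9,.070).round(4), px2w("top",332.2,270.2,.07).round(4),px2w("top",384.1,269.6,.07).round(4))
E
```

```text
row prof [112. 112. 112. 110. 106.  98.  94.  93.  93.  94.  98. 106. 111. 113.] [115. 115. 115. 115. 115. 113. 109. 108. 111. 112. 112. 109. 103.  94.]
col prof L [107. 107. 107. 107. 107. 106. 107. 111. 114. 114. 114. 115. 115. 106.
  85.  80.  97. 105. 109. 111.]
col prof R [112. 112. 112. 113. 108. 102. 106. 113. 116. 116. 118. 116. 107.  90.
  86.  96. 107. 112. 113. 113.]
[ 0.4381 -0.1042  0.07  ] [ 0.4377 -0.0397  0.07  ] [ 0.4385 -0.1691  0.07  ]
```

```bash
python3 - <<'E'
from h import *
i0=cv2.imread("pics/top0.png").astype(float).mean(2)
a=np.mean([ctrl.get_image("top").astype(float).mean(2) for _ in range(2)],0)
# bore centroid
w=i0[262:279,351:367]; m=np.clip(w.max()*.85-w,0,None); m[(np.hypot(*(np.mgrid[262:279,351:367]-np.array([269.9,358.5])[:,None,None]))>4.5)]=0
v,u=np.mgrid[262:279,351:367]; print("bore",(m*u).sum()/m.sum(),(m*v).sum()/m.sum(), px2w("top",(m*u).sum()/m.sum(),(m*v).sum()/m.sum(),.056).round(4))
print("now ends", a[267:272,326:338].mean(0).round(0), a[267:272,378:390].mean(0).round(0))
print("was ends", i0[267:272,232:244].mean(0).round(0), i0[267:272,284:296].mean(0).round(0))
e=crop("top",325,250,66,36,12); e=cv2.convertScaleAbs(e,alpha=2.2,beta=-80); cv2.imwrite("pics/c6.png",e)
E
```

```text
bore 358.49988832804746 269.80978544095524 [ 0.4397 -0.1065  0.056 ]
now ends [107. 101.  97.  95.  96.  96. 100. 107. 112. 113. 114. 113.] [116. 116. 116. 116. 116. 114. 110. 108. 111. 113. 112. 109.]
was ends [109. 110. 110. 111. 107. 102.  99. 101. 102. 102. 102. 102.] [109. 110. 109. 110. 106.  99.  95. 102. 108. 110. 110. 110.]
```

View pics/c6.png

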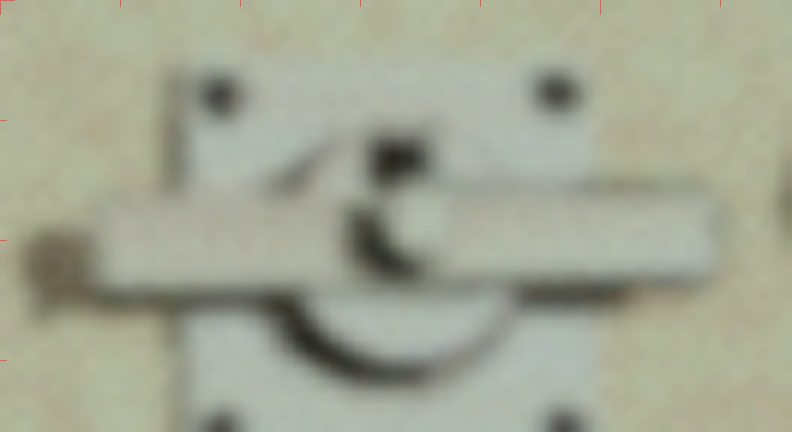

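The beam centre is at u≈358.5, v≈269.5, which puts it about 1.3 mm from the bore axis. That's well within tolerance, so I'll press the rod with closed fingers.

```bash
python3 -m creep '[[-0.5,0,0,0,0,0,0],[-1,0,0,0,0,0,0],[-1,0,0,0,0,0,0],[-1,0,0,0,0,0,0],[-1,0,0,0,0,0,0],[-1,0,0,0,0,0,0],[-0.43,0,0.4,0,0,0,0],[0,0,0.3,0,0,0,0],[0,0,0.2,0,0,0,0],[0,0,0.1,0,0,0,0],[0,0,0,0,0,0,0],[0,0,0,0,0,0,0]]'
python3 - <<'E'
from h import *
go(.4395,-.1055,.277,0,False)
E
```

```text
t: 11.85
eef_pos: [0.4396, -0.1048, 0.2887]
ee_rot: [2.221, 2.221, 0.001]
force: [-0.2, 0.1, 0.3]
width: 0.004
grip_force: 0.0
pos [ 0.4396 -0.1048  0.2887] tool y az 0.02 tilt 0.04 units shift [-0.013 -0.003  0.233]
turn units [0.006 0.    0.003]
```

```bash
python3 -m creep '[[0,0,0.1,0,0,0,0],[0,0,0.05,0,0,0,0],[0,0,0.05,0,0,0,0],[0,0,0.05,0,0,0,0],[0,0,0.05,0,0,0,0],[0,0,0,0,0,0,0],[0,0,0,0,0,0,0]]'
for i in 1; do python3 -m creep '[[0,0,0.02,0,0,0,0],[0,0,0.02,0,0,0,0],[0,0,0,0,0,0,0]]'; done
```

```text
t: 12.55
eef_pos: [0.4392, -0.1056, 0.2731]
ee_rot: [-2.223, -2.22, 0.0]
force: [0.8, -0.6, 0.2]
width: -0.003
grip_force: 0.0
t: 12.85
eef_pos: [0.4392, -0.1056, 0.2711]
ee_rot: [-2.223, -2.22, 0.0]
force: [0.3, 0.1, 0.3]
width: -0.003
grip_force: 0.2
```

```bash
python3 -m creep '[[0,0,0.02,0,0,0,0],[0,0,0.02,0,0,0,0],[0,0,0,0,0,0,0]]'
```

```text
t: 13.15
eef_pos: [0.4393, -0.1056, 0.2691]
ee_rot: [2.223, 2.22, 0.0]
force: [-0.8, -0.5, -0.0]
width: -0.003
grip_force: 0.1
```

```bash
python3 -m creep '[[0,0,0.02,0,0,0,0]]'; python3 -m creep '[[0,0,0.02,0,0,0,0]]';python3 -m creep '[[0,0,0.02,0,0,0,0]]' | grep -A3 -E 'eef|force'
```

```text
t: 13.25
eef_pos: [0.4393, -0.1056, 0.2682]
ee_rot: [2.223, 2.22, -0.0]
force: [-0.2, -0.2, 1.9]
width: 0.002
grip_force: 1.1
t: 13.35
eef_pos: [0.4393, -0.1056, 0.2672]
ee_rot: [2.223, 2.22, 0.0]
force: [-0.6, 0.5, 2.1]
width: -0.001
grip_force: 1.1
eef_pos: [0.4393, -0.1056, 0.2662]
ee_rot: [2.223, 2.22, 0.0]
force: [-1.0, -0.3, 2.0]
width: 0.0
grip_force: 1.1
```

```bash
python3 -m creep '[[0,0,0.02,0,0,0,0],[0,0,0.02,0,0,0,0]]'|grep -E 'eef|^force'; python3 -m creep '[[0,0,0.02,0,0,0,0]]'|grep -E 'eef|^force'
```

```text
eef_pos: [0.4393, -0.1056, 0.2641]
force: [-0.6, 0.0, 2.9]
eef_pos: [0.4393, -0.1056, 0.2631]
force: [-0.0, -0.8, 2.1]
```

```bash
python3 -m creep '[[0,0,0.02,0,0,0,0]]'|grep -E 'eef|^force'; python3 -m creep '[[0,0,0.02,0,0,0,0]]'|grep -E 'eef|^force'
```

```text
eef_pos: [0.4393, -0.1056, 0.2621]
force: [-0.4, -0.3, 2.8]
eef_pos: [0.4393, -0.1056, 0.2611]
force: [-1.0, -0.5, 2.8]
```

```bash
python3 -m creep '[[0,0,0.02,0,0,0,0]]'|grep -E 'eef|^force'; python3 -m creep '[[0,0,0.02,0,0,0,0]]'|grep -E 'eef|^force'
```

```text
eef_pos: [0.4393, -0.1056, 0.2601]
force: [-0.8, -0.7, 1.9]
eef_pos: [0.4393, -0.1056, 0.2591]
force: [-0.7, -0.8, 2.6]
```

```bash
python3 -m creep '[[0,0,0.02,0,0,0,0]]'|grep -E 'eef|^force'; python3 -m creep '[[0,0,0.02,0,0,0,0]]'|grep -E 'eef|^force'; python3 -m creep '[[0,0,0.02,0,0,0,0]]'|grep -E 'eef|^force'
```

```text
eef_pos: [0.4393, -0.1056, 0.2581]
force: [-1.1, 0.6, 2.5]
eef_pos: [0.4393, -0.1056, 0.2572]
force: [-0.7, 0.5, 2.3]
eef_pos: [0.4393, -0.1056, 0.2561]
force: [-0.3, -0.4, 2.5]
```

```bash
python3 -m creep '[[0,0,0.02,0,0,0,0]]'|grep -E 'eef|^force'; python3 -m creep '[[0,0,0.02,0,0,0,0]]'|grep -E 'eef|^force'
```

```text
eef_pos: [0.4394, -0.1056, 0.2553]
force: [-1.9, 0.0, 13.6]
eef_pos: [0.4401, -0.1055, 0.2552]
force: [-2.8, 0.2, 21.7]
```

It bottomed at TCP z 0.2554 with a clear force step. I'll back off toward −y, where both cameras see the gauge, and read the grooves.

```bash
python3 -m creep '[[0,0,0,0,0,0,0],[0,0,-0.1,0,0,0,0],[0,0,-0.6,0,0,0,0],[0,0,-1,0,0,0,0],[-0.5,0.3,-0.5,0,0,0,0],[-1,0.3,0,0,0,0,0],[-1,0.3,0,0,0,0,0],[-1,0,0,0,0,0,0],[-0.7,0,0,0,0,0,0.3],[0,0,0,0,0,0,0.5],[0,0,0,0,0,0,0.5]]'
python3 - <<'E'
from h import *
t=ctrl.get_image("top"); s=np.mean([ctrl.get_image("side") for _ in range(4)],0).round().astype(np.uint8)
a=crop("top",325,245,66,40,6,t); b=crop("side",335,200,40,60,10,s)
a=cv2.resize(a,(396,240)); o=np.zeros((600,800,3),np.uint8); o[:240,:396]=a; o[:,400:]=b; cv2.imwrite("pics/c7.png",o)
for r in (0,.010,.014,.018,.021,.024):
    print(r,"head top",np.round(w2px("side",(.4395,-.1055,.106-r)),1),"beam top at rod front",np.round(w2px("side",(.4395,-.1015,.070)),1),"grooves",[np.round(w2px("side",(.4395,-.1015,.106-r-d)),1).tolist() for d in(.015,.022)])
E
```

```text
t: 15.75
eef_pos: [0.4822, -0.3121, 0.3635]
ee_rot: [-2.224, -2.216, -0.001]
force: [0.3, 0.3, 0.6]
width: 0.493
grip_force: 0.0
0 head top [355.5 217. ] beam top at rod front [354.9 232.7] grooves [[355.2, 224.1], [355.1, 227.0]]
0.01 head top [355.3 221.2] beam top at rod front [354.9 232.7] grooves [[355.0, 228.3], [354.9, 231.1]]
0.014 head top [355.3 222.8] beam top at rod front [354.9 232.7] grooves [[355.0, 229.9], [354.9, 232.7]]
0.018 head top [355.2 224.5] beam top at rod front [354.9 232.7] grooves [[354.9, 231.5], [354.8, 234.4]]
0.021 head top [355.2 225.7] beam top at rod front [354.9 232.7] grooves [[354.9, 232.7], [354.8, 235.6]]
0.024 head top [355.1 226.9] beam top at rod front [354.9 232.7] grooves [[354.8, 234.0], [354.7, 236.8]]
```

View pics/c7.png

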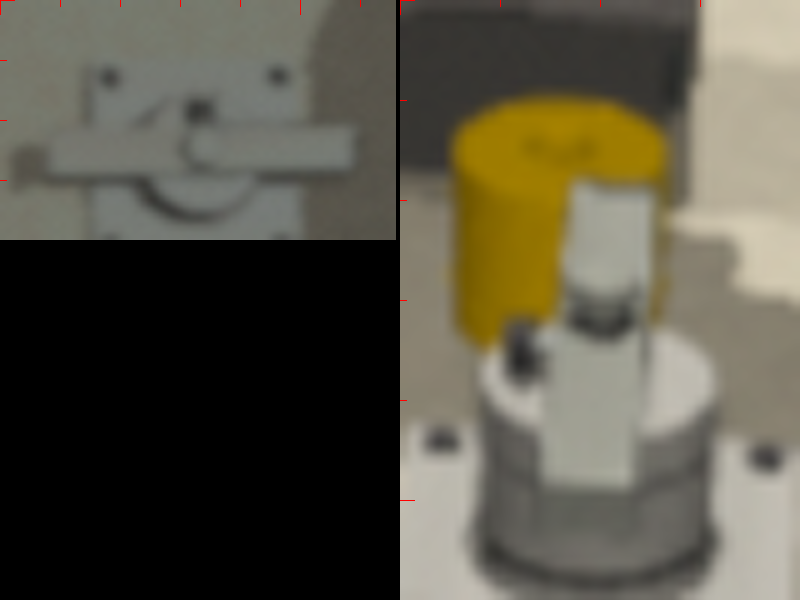

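The head sits low, with one dark band just above the beam top at v≈232. I'll compare column profiles numerically with the starting state.

```bash
python3 - <<'E'
from h import *
i0=cv2.imread("pics/side0.png").astype(float).mean(2)
s=np.mean([ctrl.get_image("side") for _ in range(4)],0).mean(2)
print("now",dict(zip(range(217,240),s[217:240,354:357].mean(1).round().astype(int).tolist())))
print("was",dict(zip(range(282,314),i0[282:314,345:348].mean(1).round().astype(int).tolist())))
def f(x,y,zb,r):
    q=lambda dy,h:round(w2px("side",(x,y+dy,zb+h))[1],1)
    return dict(r=r,headtop_front=q(.008,.05-r),headbot=q(.008,.044-r),upG=q(.004,.035-r),loG=q(.004,.028-r),beamtop=q(.004,.014))
for r in(0,.003):print(f(.4415,.1316,.045,r))
for r in(.013,.015,.017,.019,.021,.0235):print(f(.4395,-.1055,.056,r))
E
```

```text
now {217: 94, 218: 106, 219: 136, 220: 158, 221: 160, 222: 160, 223: 158, 224: 158, 225: 159, 226: 162, 227: 162, 228: 154, 229: 124, 230: 95, 231: 84, 232: 67, 233: 76, 234: 125, 235: 152, 236: 155, 237: 155, 238: 156, 239: 155}
was {282: 70, 283: 80, 284: 129, 285: 152, 286: 155, 287: 157, 288: 159, 289: 160, 290: 160, 291: 156, 292: 129, 293: 96, 294: 89, 295: 86, 296: 83, 297: 66, 298: 65, 299: 78, 300: 69, 301: 59, 302: 75, 303: 84, 304: 84, 305: 81, 306: 71, 307: 52, 308: 61, 309: 86, 310: 117, 311: 143, 312: 152, 313: 152}
{'r': 0, 'headtop_front': np.float64(291.5), 'headbot': np.float64(294.4), 'upG': np.float64(297.1), 'loG': np.float64(300.4), 'beamtop': np.float64(306.8)}
{'r': 0.003, 'headtop_front': np.float64(292.9), 'headbot': np.float64(295.8), 'upG': np.float64(298.5), 'loG': np.float64(301.8), 'beamtop': np.float64(306.8)}
{'r': 0.013, 'headtop_front': np.float64(224.2), 'headbot': np.float64(226.7), 'upG': np.float64(229.5), 'loG': np.float64(232.3), 'beamtop': np.float64(232.7)}
{'r': 0.015, 'headtop_front': np.float64(225.1), 'headbot': np.float64(227.5), 'upG': np.float64(230.3), 'loG': np.float64(233.1), 'beamtop': np.float64(232.7)}
{'r': 0.017, 'headtop_front': np.float64(225.9), 'headbot': np.float64(228.4), 'upG': np.float64(231.1), 'loG': np.float64(234.0), 'beamtop': np.float64(232.7)}
{'r': 0.019, 'headtop_front': np.float64(226.7), 'headbot': np.float64(229.2), 'upG': np.float64(231.9), 'loG': np.float64(234.8), 'beamtop': np.float64(232.7)}
{'r': 0.021, 'headtop_front': np.float64(227.5), 'headbot': np.float64(230.0), 'upG': np.float64(232.7), 'loG': np.float64(235.6), 'beamtop': np.float64(232.7)}
{'r': 0.0235, 'headtop_front': np.float64(228.6), 'headbot': np.float64(231.0), 'upG': np.float64(233.8), 'loG': np.float64(236.6), 'beamtop': np.float64(232.7)}
```

The head's front edge at v=229.1 matches a reading of about 23.5 mm. At 21 mm it would be at about 228, and at 18 mm at about 226.9. The press travel agrees: (0.279−0.2554) m is about 23.6 mm. So neither groove shows and the plug is too deep. I'll recheck once the gauge is back on its rest, in the same view as at the start. Now I'll regrip the gauge.

```bash
python3 -m creep '[[0.5,-0.1,0,0,0,0,0.5],[1,-0.2,0,0,0,0,0.5],[1,-0.2,0,0,0,0,0.5],[1,-0.2,0,0,0,0,0.5],[1,-0.15,0,0,0,0,0.5],[0.6,0,0.5,0,0,0,0.5],[0,0,0.6,0,0,0,0.5],[0,0,0.4,0,0,0,0.5],[0,0,0,0,0,0,0.5],[0,0,0,0,0,0,0.5],[0,0,0,0,0,0,0.5]]'
python3 - <<'E'
from h import *
go(.4395,-.0578,.2195,0,False)
E
```

```text
t: 17.3
eef_pos: [0.4419, -0.0599, 0.2903]
ee_rot: [2.222, 2.218, 0.002]
force: [0.1, 0.2, 0.2]
width: 0.501
grip_force: 0.0
pos [ 0.4419 -0.0599  0.2903] tool y az -0.09 tilt 0.11 units shift [ 0.043 -0.051  1.416]
turn units [ 0.016  0.003 -0.014]
```

```bash
python3 -m creep '[[0.04,-0.05,0.4,0,0,0,0.5],[0,0,0.5,0,0,0,0.5],[0,0,0.3,0,0,0,0.5],[0,0,0.2,0,0,0,0.5],[0,0,0,0,0,0,0.5],[0,0,0,0,0,0,0.5],[0,0,0,0,0,0,0.2],[0,0,0,0,0,0,0],[0,0,0,0,0,0,0],[0,0,0,0,0,0,0],[0,0,0,0,0,0,0]]' 60
python3 -m creep '[[0,0,-0.2,0,0,0,0],[0,0,-0.6,0,0,0,0],[0,0,-0.8,0,0,0,0],[0,0,0,0,0,0,0],[0,0,0,0,0,0,0],[0,0,0,0,0,0,0]]'
python3 - <<'E'
from h import *
go(.4415,.1798,.28,0,False)
E
```

```text
t: 18.4
eef_pos: [0.4392, -0.0579, 0.2197]
ee_rot: [2.222, 2.219, 0.001]
force: [-0.6, 0.1, 5.3]
width: 0.216
grip_force: 60.8
t: 19.0
eef_pos: [0.4378, -0.0581, 0.2984]
ee_rot: [-2.222, -2.219, 0.002]
force: [0.7, -0.6, -1.6]
width: 0.224
grip_force: 60.0
pos [ 0.4378 -0.0581  0.2984] tool y az -0.1 tilt 0.11 units shift [4.758 0.066 0.368]
turn units [-0.017 -0.    -0.014]
```

```bash
python3 -m creep '[[0.4,0,0,0,0,0,0],[0.8,0.02,0,0,0,0,0],[0.8,0.02,0,0,0,0,0],[0.8,0.02,0,0,0,0,0],[0.8,0,0,0,0,0,0],[0.8,0,0,0,0,0,0],[0.36,0,0.3,0,0,0,0],[0,0,0.3,0,0,0,0],[0,0,0,0,0,0,0],[0,0,0,0,0,0,0],[0,0,0,0,0,0,0]]'
python3 - <<'E'
from h import *
go(.4415,.1795,.211,0,False)
E
```

```text
t: 20.1
eef_pos: [0.4422, 0.179, 0.2691]
ee_rot: [2.225, 2.218, -0.001]
force: [0.5, 1.0, -1.6]
width: 0.224
grip_force: 59.8
pos [0.4422 0.179  0.2691] tool y az -0.18 tilt 0.05 units shift [ 0.011 -0.014  1.162]
turn units [-0.005  0.005 -0.027]
```

```bash
python3 -m creep '[[0.01,-0.01,0.2,0,0,0,0],[0,0,0.2,0,0,0,0],[0,0,0.2,0,0,0,0],[0,0,0,0,0,0,0],[0,0,0,0,0,0,0]]'; python3 -m creep '[[0,0,0.2,0,0,0,0],[0,0,0.2,0,0,0,0],[0,0,0.12,0,0,0,0],[0,0,0,0,0,0,0],[0,0,0,0,0,0,0]]'
```

```text
t: 20.6
eef_pos: [0.4414, 0.1807, 0.2388]
ee_rot: [-2.222, -2.22, 0.001]
force: [0.5, -0.3, -2.3]
width: 0.217
grip_force: 59.9
t: 21.1
eef_pos: [0.4415, 0.1808, 0.213]
ee_rot: [-2.222, -2.22, 0.001]
force: [0.6, -0.3, -2.1]
width: 0.221
grip_force: 60.0
```

```bash
python3 -m creep '[[0,0,0.05,0,0,0,0],[0,0,0,0,0,0,0],[0,0,0,0,0,0,0]]'; python3 -m creep '[[0,0,0.025,0,0,0,0],[0,0,0,0,0,0,0],[0,0,0,0,0,0,0]]'
```

```text
t: 21.4
eef_pos: [0.4416, 0.1807, 0.2109]
ee_rot: [2.223, 2.22, 0.0]
force: [-0.1, 0.5, -2.1]
width: 0.224
grip_force: 60.0
t: 21.7
eef_pos: [0.4416, 0.1806, 0.2095]
ee_rot: [2.223, 2.22, 0.0]
force: [1.1, 0.2, -1.6]
width: 0.221
grip_force: 60.0
```

```bash
python3 -m creep '[[0,0,0.02,0,0,0,0],[0,0,0,0,0,0,0],[0,0,0,0,0,0,0]]'
```

```text
t: 22.0
eef_pos: [0.4416, 0.1807, 0.2088]
ee_rot: [2.223, 2.22, 0.0]
force: [-1.2, -0.2, 3.8]
width: 0.222
grip_force: 60.8
```

```bash
python3 -m creep '[[0,0,0,0,0,0,0.3],[0,0,0,0,0,0,0.45],[0,0,0,0,0,0,0.45],[0,0,-0.2,0,0,0,0.45],[0,0,-0.6,0,0,0,0.45],[0,0,-1,0,0,0,0.6],[-0.5,0,-0.2,0,0,0,0.8],[-1,0,0,0,0,0,1],[-1,0,0,0,0,0,1],[-1,0,0,0,0,0,1],[-1,0,0,0,0,0,1],[-1,0,0,0,0,0,1],[-0.24,0,0,0,0,0,1],[0,0,0,0,0,0,1],[0,0,0,0,0,0,1],[0,0,0,0,0,0,1]]'
python3 - <<'E'
from h import *
go(.4395,-.1060,.199,0,False)
s=np.mean([ctrl.get_image("side") for _ in range(4)],0)
i0=cv2.imread("pics/side0.png").astype(float).mean(2)
m=s.mean(2)
for c in(344,346,348):print("now",c,m[284:314,c:c+2].mean(1).round().astype(int).tolist())
b=crop("side",320,270,60,75,8,s.round().astype(np.uint8)); b0=crop("side",320,270,40,75,8,cv2.imread("pics/side0.png")[:,:,::-1])
cv2.imwrite("pics/c8.png",np.hstack([b[:,:400],b0]))
def f(x,y,zb,r):
    q=lambda dy,h:round(float(w2px("side",(x,y+dy,zb+h))[1]),1)
    return dict(r=r,headtop_front=q(.008,.05-r),headbot=q(.008,.044-r),upG=q(.004,.035-r),loG=q(.004,.028-r),beamtop=q(.004,.014))
for r in(.014,.018,.021,.0235):print(f(.4415,.1316,.045,r))
E
```

```text
t: 23.6
eef_pos: [0.4413, -0.1042, 0.3087]
ee_rot: [-2.219, -2.224, -0.001]
force: [-0.0, 0.1, -0.0]
width: 1.002
grip_force: 0.0
pos [ 0.4413 -0.1042  0.3087] tool y az 0.12 tilt 0.04 units shift [-0.037 -0.037  2.195]
turn units [ 0.003 -0.005  0.018]
now 344 [115, 156, 160, 160, 160, 160, 160, 159, 160, 160, 159, 159, 159, 159, 162, 165, 166, 167, 163, 144, 112, 90, 76, 57, 61, 118, 153, 157, 158, 157]
now 346 [117, 158, 163, 162, 163, 163, 162, 162, 162, 162, 162, 162, 161, 160, 162, 165, 167, 167, 167, 154, 123, 97, 88, 67, 53, 90, 136, 156, 158, 159]
now 348 [146, 167, 166, 166, 166, 166, 166, 165, 165, 164, 164, 164, 163, 163, 163, 163, 163, 163, 157, 130, 98, 78, 58, 52, 72, 120, 152, 159, 159, 160]
{'r': 0.014, 'headtop_front': 298.1, 'headbot': 300.9, 'upG': 303.6, 'loG': 306.8, 'beamtop': 306.8}
{'r': 0.018, 'headtop_front': 300.0, 'headbot': 302.8, 'upG': 305.5, 'loG': 308.7, 'beamtop': 306.8}
{'r': 0.021, 'headtop_front': 301.4, 'headbot': 304.2, 'upG': 306.8, 'loG': 310.0, 'beamtop': 306.8}
{'r': 0.0235, 'headtop_front': 302.6, 'headbot': 305.3, 'upG': 308.0, 'loG': 311.1, 'beamtop': 306.8}
```

View pics/c8.png

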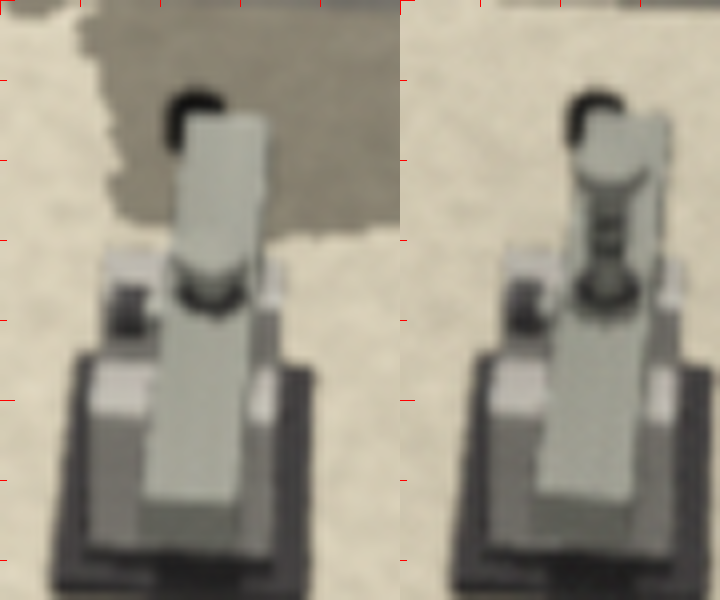

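The gauge is upright on its rest. In the same view as at the start, the head edge is 11.8 px lower, a travel of about 25 mm, and no groove shows above the beam. That means too deep, so the body goes in the deep bin. Now I'll grasp the housing.

```bash
python3 -m creep '[[-0.04,-0.03,0.4,0,0,0,1],[0,0,0.6,0,0,0,1],[0,0,0.6,0,0,0,1],[0,0,0.4,0,0,0,1],[0,0,0.18,0,0,0,1],[0,0,0,0,0,0,1],[0,0,0,0,0,0,1],[0,0,0,0,0,0,0.7],[0,0,0,0,0,0,0.5],[0,0,0,0,0,0,0.4],[0,0,0,0,0,0,0.4],[0,0,0,0,0,0,0.4]]' 60
python3 -m creep '[[0,0,-0.1,0,0,0,0.4],[0,0,-0.3,0,0,0,0.4],[0,0,-0.8,0,0,0,0.4],[0,0,-1,0,0,0,0.4],[0,0,-0.4,0,0,0,0.4],[0,0,0,0,0,0,0.4],[0,0,0,0,0,0,0.4]]'
python3 - <<'E'
from h import *
go(.5155,-.385,.32,0,False)
E
```

```text
t: 25.0
eef_pos: [0.4401, -0.1085, 0.2007]
ee_rot: [2.222, 2.218, -0.0]
force: [-2.1, 0.4, 10.3]
width: 0.597
grip_force: 60.6
t: 25.7
eef_pos: [0.4391, -0.1088, 0.3292]
ee_rot: [2.224, 2.219, -0.002]
force: [-0.4, 0.1, -3.4]
width: 0.595
grip_force: 64.0
pos [ 0.4391 -0.1088  0.3292] tool y az -0.13 tilt 0.07 units shift [-5.52   1.541  0.19 ]
turn units [-0.002  0.009 -0.019]
```

```bash
python3 -m creep '[[-0.4,0.1,0,0,0,0,0.4],[-0.8,0.24,0,0,0,0,0.4],[-0.9,0.25,0,0,0,0,0.4],[-0.9,0.25,0,0,0,0,0.4],[-0.9,0.25,0,0,0,0,0.4],[-0.9,0.25,0,0,0,0,0.4],[-0.5,0.15,0,0,0,0,0.4],[-0.2,0.05,0,0,0,0,0.4],[0,0,0,0,0,0,0.4],[0,0,0,0,0,0,0.4],[0,0,0,0,0,0,0.4]]'
python3 - <<'E'
from h import *
go(.5155,-.385,.200,0,False)
E
```

```text
t: 26.8
eef_pos: [0.5164, -0.381, 0.329]
ee_rot: [-2.218, -2.222, -0.0]
force: [-0.0, 0.0, -2.5]
width: 0.592
grip_force: 64.0
pos [ 0.5164 -0.381   0.329 ] tool y az 0.1 tilt 0.1 units shift [-0.083 -0.016  2.58 ]
turn units [-0.009 -0.012  0.014]
```

```bash
python3 -m creep '[[-0.08,-0.02,0.3,0,0,0,0.4],[0,0,0.6,0,0,0,0.4],[0,0,0.7,0,0,0,0.4],[0,0,0.5,0,0,0,0.4],[0,0,0.3,0,0,0,0.4],[0,0,0.14,0,0,0,0.4],[0,0,0,0,0,0,0.4],[0,0,0,0,0,0,0.4]]'; python3 -m creep '[[0,0,0.03,0,0,0,0.4],[0,0,0,0,0,0,0.4],[0,0,0,0,0,0,0.4]]'
```

```text
t: 27.6
eef_pos: [0.516, -0.3876, 0.2036]
ee_rot: [2.221, 2.219, 0.001]
force: [-0.1, 0.5, -2.9]
width: 0.595
grip_force: 64.0
t: 27.9
eef_pos: [0.5155, -0.3877, 0.2017]
ee_rot: [2.222, 2.219, -0.0]
force: [0.4, -0.3, -3.4]
width: 0.59
grip_force: 64.0
```

```bash
python3 -m creep '[[0,0,0.02,0,0,0,0.4],[0,0,0,0,0,0,0.4],[0,0,0,0,0,0,0.4]]'
```

```text
t: 28.2
eef_pos: [0.5153, -0.3875, 0.1999]
ee_rot: [-2.223, -2.22, 0.0]
force: [0.1, 0.1, -3.5]
width: 0.593
grip_force: 64.0
```

```bash
python3 -m creep '[[0,0,0.03,0,0,0,0.4],[0,0,0,0,0,0,0.4],[0,0,0,0,0,0,0.4]]'
```

```text
t: 28.5
eef_pos: [0.5153, -0.3874, 0.1983]
ee_rot: [-2.223, -2.22, -0.0]
force: [-0.0, -0.4, -3.6]
width: 0.589
grip_force: 64.0
```

```bash
python3 -m creep '[[0,0,0.02,0,0,0,0.4],[0,0,0,0,0,0,0.4],[0,0,0,0,0,0,0.4]]'
```

```text
t: 28.8
eef_pos: [0.5153, -0.3874, 0.1974]
ee_rot: [-2.223, -2.22, -0.0]
force: [-0.6, -0.5, -2.6]
width: 0.595
grip_force: 64.0
```

```bash
python3 -m creep '[[0,0,0.03,0,0,0,0.4],[0,0,0,0,0,0,0.4],[0,0,0,0,0,0,0.4]]'
```

```text
t: 29.1
eef_pos: [0.5154, -0.3875, 0.1969]
ee_rot: [2.223, 2.22, -0.001]
force: [-3.1, 1.3, 6.6]
width: 0.595
grip_force: 64.7
```

Floor contact at the expected height. I'll release, rise and check from the top image.

```bash
python3 -m creep '[[0,0,0,0,0,0,0.7],[0,0,0,0,0,0,0.9],[0,0,0,0,0,0,0.9],[0,0,0,0,0,0,0.9],[0,0,-0.3,0,0,0,0.9],[0,0,-0.8,0,0,0,0.9],[0,0,-1,0,0,0,0.9],[0,0,-0.8,0,0,0,0.9],[0.5,0,0,0,0,0,0.9],[1,0,0,0,0,0,0.9],[1,0,0,0,0,0,0.9],[1,0,0,0,0,0,0.9],[1,0,0,0,0,0,0.9],[0.5,0,0,0,0,0,0.9],[0,0,0,0,0,0,0.9],[0,0,0,0,0,0,0.9],[0,0,0,0,0,0,0.9]]'
python3 - <<'E'
from h import *
a=crop("top",420,190,100,100,4); s=crop("side",280,150,100,200,4)
cv2.imwrite("pics/c9.png",np.hstack([a,s[:400]]))
E
```

```text
t: 30.8
eef_pos: [0.5157, -0.1389, 0.3414]
ee_rot: [2.224, 2.217, -0.001]
force: [0.5, -0.2, -0.1]
width: 0.897
grip_force: 0.0
```

```bash
python3 - <<'E'
from h import *
# bore expected in bin & gauge check, numerically
t=ctrl.get_image("top").astype(float).mean(2); s=ctrl.get_image("side").astype(float).mean(2)
print("bore expected px",np.round(w2px("top",(.5154,-.3875,.052)),1),"bin centre",np.round(w2px("top",(.5154,-.385,.004)),1))
print(t[228:256:1,455:482:2].round().astype(int))
E
```

```text
bore expected px [467.3 239.9] bin centre [460.5 242.9]
[[ 95  90  85  76  72  71  69  71  71  71  72  71  70  69]
 [ 95  93  86  76  73  74  73  70  70  70  70  70  70  70]
 [ 97  93  87  79  82  86  86  79  72  70  71  69  71  72]
 [ 98  94  90  84  96 104 103  94  80  74  70  70  71  72]
 [ 97  96  92  87 102 113 114 107  96  77  71  72  70  70]
 [ 99  96  91  89 101 115 116 115 108  88  75  73  70  71]
 [ 99  97  93  89  96 115 118 119 115 100  75  70  70  71]
 [ 98  96  94  91  93 112 119 118 118 110  83  71  71  71]
 [100  97  95  93  90 104 113 117 120 115  93  73  70  71]
 [100  97  96  93  89  88  97 113 118 116  98  74  71  70]
 [ 99  98  96  93  89  79  73 101 118 117 104  76  72  70]
 [100  99  96  94  90  79  59  92 116 117 107  78  71  70]
 [100 100  96  94  92  84  62  84 115 118 108  79  71  71]
 [101  99  97  96  92  87  71  86 114 119 109  78  72  70]
 [101 100  98  97  94  89  82  96 116 118 107  80  71  70]
 [101 100  99  97  95  91  85 104 119 118 106  77  71  69]
 [102 100  98  97  95  91  88 101 117 117 102  76  71  71]
 [102 101  99  97  97  93  89  97 116 116  94  75  71  72]
 [102 102  99  98  96  94  90  92 113 111  85  72  70  72]
 [103 100  99  99  97  95  92  90 108 101  78  72  71  72]
 [101 101 100  99  97  96  93  90  95  88  72  71  72  70]
 [104 103 100  99  98  96  93  89  87  77  72  71  71  73]
 [103 102 100 100  99  97  94  90  82  74  70  72  71  71]
 [102 103 100 100  99  96  96  92  85  76  73  72  71  71]
 [103 103 102 101  99  97  95  92  87  79  73  72  71  71]
 [104 103 102 100 100  98  97  94  89  79  73  73  72  72]
 [102 102 102 101  99  99  95  94  91  83  73  71  72  71]
 [102 104 102 102 100  99  98  94  91  84  75  72  71  71]]
```

The numbers agree. The bright round face is about 20 px tall (52 mm), with its dark bore at about (467,239.5) against (467.3,239.9) expected. So the body stands upright in the middle of the bin.

```bash
python3 -c "
from plant import ctrl
print(ctrl.job_done())"
```

```text
the job is handed in; nothing more can be done
None
```

I handed the job in with the plug read as too deep: about 24–25 mm, neither groove showing. The gauge is back upright on its rest with the rod at its reading, and the body stands upright near the middle of the deep bin; `job_done()` returned no verdict.

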